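Fit a drilled buffer block onto a bent guard bar

ROBOT

A 6-joint arm with a two-finger parallel gripper is mounted at the origin on the work surface. World frame = base frame: x ahead of the robot, y to its left, z up, the work surface at z = 0. Lengths are in mm, angles in rad, forces in N, time in s.
With the tool pointing down it reaches from about 250 to 775 mm from the base axis. Payload 4 kg.
Tool frame: the origin (TCP) lies at the very end of the fingers, on their centre line; the grasp point (between the pads) lies 19 mm behind it; z points along the fingers, y is the direction in which the jaws open and shut (so a half turn about z gives the same grasp; the last joint's range is limited). The gripper opens to 85 mm and grips with 20 to 120 N. Pads are 22 mm wide; open, the fingers measure 114 mm over their backs; the gripper's body (76 mm by 85 mm) begins 54 mm behind the grasp point. The pads swing forward as they close: fully open they stand 13 mm farther back than shut.
Start: joints at [-0.103, 0.087, 1.371, -0, 1.684, -0.103], TCP at [550.018, -0.007, 206.741] pointing down, gripper open.
Joint ranges: [-3.1, 3.1], [-0.76, 2.03], [0.27, 2.55], [-1.08, 4.22], [0.17, 2.65], [-2.57, 2.57]. Speed limits (rad/s): [2.79, 2.79, 3.14, 3.14, 3.14, 3.14].

INTERFACE

Orientations are given as a unit quaternion [x, y, z, w].
In Python, from bench import manip gives the robot as it stands. The module is installed in compiled form; this text tells all that it offers. Calls block until the motion is done:
- manip.move_to(position, orientation): joint-space move of the TCP to a pose.
- manip.movel(position, orientation=None, max_speed=150, until_force=None): straight line of the TCP; orientation=None keeps the orientation; max_speed is the mean speed in mm/s. With until_force (N) it stops when the force on the tool has changed by that much, and returns True; else False.
- manip.set_joints(angles): joint-space move.
- manip.gripper_open() and manip.grab(grip_force=None): open the fingers fully, or close them until they stop; grip_force is the grip in N (None keeps the last).
- manip.pause(seconds).
- manip.solve_ik(position, orientation): joint angles nearest the present ones, or None.
- manip.read_state(): the state.
- manip.capture(name): name is "scene" or "side" or "wrist"; returns a dict with "img" (384x512x3 uint8, red, green, blue), "vertical_fov" (degrees; the focal length in pixels is half the picture's height over the tangent of half this angle, whatever the lens; pixels are square), "cx", "cy" (the principal point, pixels), "R" (3x3) and "t" (3): a world point X has camera coordinates R X + t; the wrist camera has in their place "hand_eye" (4x4, takes a point from camera to tool coordinates, whose origin is the TCP and whose axes are the flange's). Camera axes: x right, y down, z forward; pixel columns grow to the right and rows downward; lengths in mm; the calibration is good to about 2 mm. The wrist camera is an equidistant fisheye: a pixel r from the principal point sees the ray r / f radians off the axis. A picture is of the moment at which its call begins: read the wrist's pose just before it. There is no depth.
A pose or a line that the arm cannot do raises manip.MotionError and nothing moves.
- manip.close_job(): hands the job in, once; it reports no verdict.
The state is a dict: "clock": time; "joint_positions": joint angles; "joint_velocities": joint speeds; "joint_efforts": joint torques, N m; "ee_pos": TCP position; "eef_rot": TCP orientation; "ft_force": force on the tool from outside, world axes, zero at the start; "torque": the same for the moment, N m; "gripper_width": finger opening in mm.
Only numpy, scipy, OpenCV 4.12 (cv2) and the standard library are available. Lean on these libraries where they do the work, as an engineer would, in place of code of your own. Each camera call takes 0.05 s, during which the arm holds its last target.

TASK

Take the drilled buffer block, thread it over the free end of the bent guard bar and ease it round the bend without forcing it. Slide it along the inner leg until it bears against the collar clamped there, leave it on the bar touching the collar and let go. Do not bend the bar, do not shove the collar along it, and leave everything else on the bench where it is.

Things in the scene. Friction and masses are not known exactly. Their poses are not given: they have to be found in the camera images.
- buffer_bore (a point): Centre of the bore of the buffer block: an upright grey plastic block, 24 mm along the bore (x axis), 36 mm wide (y), 46 mm tall (z up), about 70 g, one round 18 mm hole right through along x, mouths chamfered. The point is 26 mm above the underside, 20 mm below the top. Either end may go on first. The longer, lower undrilled blank nearby is not used.
- guard_bar: White foot plate, 90 x 80 x 12 mm, fixed to the bench, carrying a bent round steel bar, 14 mm in diameter. Origin: centre of the plate's underside, z up. A post rises from here; at its top the bar turns level and stays level, centre line 120 mm above the bench: straight inner leg, one round bend to the left (seen from the post), straight outer leg with a free end.
- bar_root (a point): Top of the post, where the inner leg's centre line starts (axes as the foot plate's). The leg is straight and points away from here, along +y of these axes within 7 degrees either way, for 95 to 115 mm. Then comes the bend: a level arc of 70 mm centre-line radius through 68 to 92 degrees, towards -x. The bar was bent by hand: its exact shape is not measured, so feel or look for it.
- bar_tip (a point): Very end of the free round nose, on the centre line, 120 mm above the bench. x axis: along the straight outer leg into the bar, the way the block is pushed on; z up. The outer leg is 40 to 70 mm long, nose included; then the bend turns right as seen by the oncoming block. Further on, on the inner leg, a dark collar is clamped: centre 29 to 65 mm from bar_root, 30 mm wide, 12 mm long.
- buffer: The same buffer block; origin: centre of its underside, 26 mm below the bore's centre. On the bar it slides freely while it lies true; held askew or off the bar's line it binds and the force rises quickly. More than 25 N is forcing it. The collar slips along the bar if pushed with more than about 20 N, and touches the block when the bore's centre is 18 mm from its own.
Not all that is in view belongs to the job. Leave any orange look-alike of the buffer alone.

How it is judged (in metres and radians):
On the way, in this order (a step that is already met when the one before it is completed fails the run):
1. the block is threaded on the outer leg (x of buffer_bore in the frame of bar_tip between 0.012 and 0.06 m and y of buffer_bore in the frame of bar_tip between -0.012 and 0.004 m and z of buffer_bore in the frame of bar_tip between -0.004 and 0.004 m), for 0.1 s.
2. the block has come round the bend onto the inner leg, to the collar (distance between buffer_bore and collar_c0 below 0.0225 m), for 0.1 s.
At the end, for the whole second after the job is handed in: The block is on the inner leg, bore centre within 4 mm of the bar's height, against the collar (bore centre within 20.5 mm of the collar's centre; 18 mm is touching); the collar is within 4 mm of its first place; the block is let go and at rest (distance between buffer_bore and collar_c0 below 0.0205 m and z of buffer_bore in the frame of guard_bar between 0.116 and 0.124 m and distance of collar_c0 from where it was at the start of the episode below 0.004 m and linear speed of buffer below 0.02 m/s).
It fails at once if the block is forced on the bar: more than 25 N between block and bar or collar (contact force between buffer and guard_bar above 25 N).
It fails at once if the collar is shoved more than 4 mm along the bar (distance of collar_c0 from where it was at the start of the episode above 0.004 m).
It fails at once if the bar is bent: its free end moves more than 5 mm (distance of bar_tip from where it was at the start of the episode above 0.005 m).
It fails at once if something else on the bench is disturbed (moved more than 30 mm, the screwdriver 40 mm) (distance of any of blank, flask_big, flask_mid, flask_small, spare_collar, screw_cap from where it was at the start of the episode above 0.03 m or distance of driver from where it was at the start of the episode above 0.04 m).
It also fails if it takes over 72 s, if anything falls off the work surface, if the arm or the gripper's body presses on something with over 40 N, if the wrist force passes 120 N, or if a joint passes its speed limit or range.

## Working session

There is one attempt and no reset: what is moved stays moved. The work goes in short steps, each a Python script; the robot and the scene stay as the last script left them, time stands still between calls to the robot, and variables do not carry over. Pictures are saved under pics/ and viewed, and the job is handed in when it is done.

```bash
mkdir -p pics; ls
python3 - <<'E'
from bench import manip
import cv2,pickle
s=manip.read_state();print(s)
d={}
for n in("scene","side","wrist"):
    c=manip.capture(n);d[n]=c
    cv2.imwrite(f"pics/{n}0.png",c["img"][:,:,::-1])
    print(n,{k:v for k,v in c.items() if k!="img"})
pickle.dump((s,d),open("cap0.pkl","wb"))
E
```

```text
pics
{'clock': 0.0, 'joint_positions': array([-1.03121511e-01,  8.79634619e-02,  1.37228261e+00,  1.52586525e-05,
        1.68359648e+00, -1.03080060e-01]), 'joint_velocities': array([ 0.00023456,  0.00149424, -0.00129683,  0.00048634,  0.00149158,
       -0.00103607]), 'joint_efforts': array([ 4.64244640e-04, -3.51862407e+01, -3.13276148e+01,  2.58579206e-05,
        1.07225846e-02,  9.27783418e-06]), 'ee_pos': array([5.49440920e+02, 4.67340103e-02, 2.05520181e+02]), 'eef_rot': array([ 7.07120388e-01,  7.07092280e-01, -7.03484115e-04, -8.77884110e-04]), 'ft_force': array([ 0.37368453, -0.00821799,  0.5296892 ]), 'torque': array([-0.02300651, -0.00105152, -0.0186566 ]), 'gripper_width': 84.95434071863265}
scene {'vertical_fov': 53.45953152721161, 'cx': 252.98935012914836, 'cy': 191.7897168509107, 'R': array([[-0.6281879 ,  0.77795415,  0.01293463],
       [ 0.63792795,  0.52449379, -0.56387427],
       [-0.44545246, -0.34596763, -0.82575935]]), 't': array([ 302.71062631, -334.50929015, 1080.64979911])}
side {'vertical_fov': 47.62197810669821, 'cx': 260.2654230847836, 'cy': 187.5037582417817, 'R': array([[ 0.95801717, -0.28666807,  0.00495235],
       [-0.20121554, -0.68454711, -0.70064796],
       [ 0.20424351,  0.67023628, -0.71348995]]), 't': array([-514.89289329,  238.70805515,  782.73367944])}
wrist {'vertical_fov': 65.70646984690485, 'cx': 259.3671478020242, 'cy': 192.7830314909002, 'hand_eye': array([[-4.91874513e-04, -9.59515452e-01, -2.81655560e-01,
         7.11797021e+01],
       [ 9.99999861e-01, -5.25777023e-04,  4.47949031e-05,
        -7.38551906e-01],
       [-1.91069424e-04, -2.81655499e-01,  9.59515577e-01,
        -1.68449736e+02],
       [ 0.00000000e+00,  0.00000000e+00,  0.00000000e+00,
         1.00000000e+00]])}
```

View pics/scene0.png

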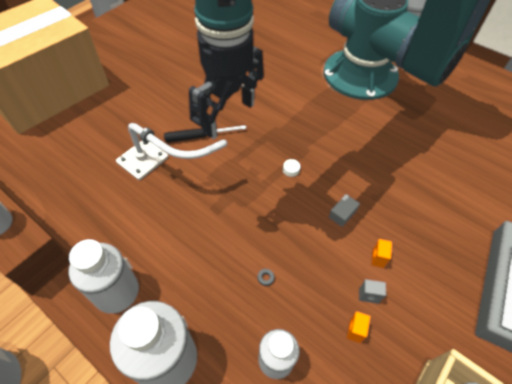

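View pics/side0.png

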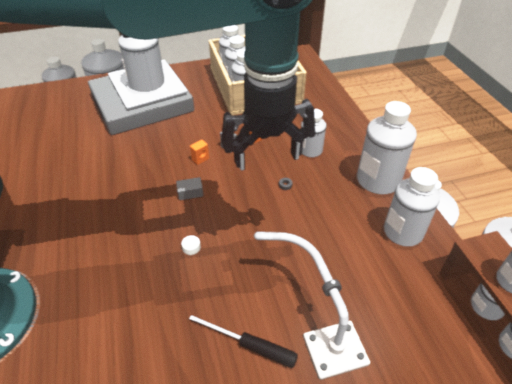

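View pics/wrist0.png

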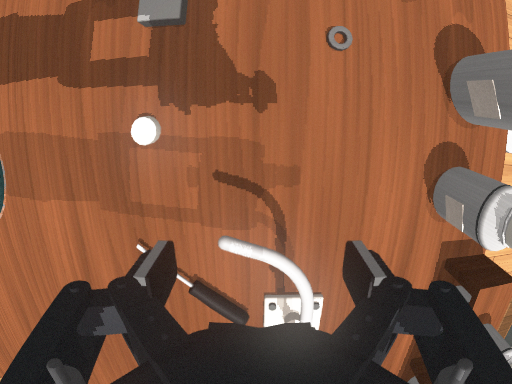

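```bash
cat > h.py <<'E'
import numpy as np,cv2,pickle
from scipy.spatial.transform import Rotation as Rn
def ray(c,u,v,pose=None):
    f=192/np.tan(np.radians(c["vertical_fov"]/2))
    x=np.array([(u-c["cx"]),(v-c["cy"])])
    if "R" in c:
        R=c["R"];d=R.T@np.array([x[0]/f,x[1]/f,1]);return -R.T@c["t"],d/np.linalg.norm(d)
    r=np.hypot(*x);th=r/f
    d=np.array([*(x/max(r,1e-9)*np.sin(th)),np.cos(th)])
    H=c["hand_eye"];p,q=pose;Rw=Rn.from_quat(q).as_matrix()
    return p+Rw@H[:3,3],Rw@H[:3,:3]@d
def atz(c,u,v,z,pose=None):
    o,d=ray(c,u,v,pose);return o+d*(z-o[2])/d[2]
def tri(*rays):
    A=0;b=0
    for o,d in rays:
        P=np.eye(3)-np.outer(d,d);A=A+P;b=b+P@o
    X=np.linalg.solve(A,b);return X,[np.linalg.norm((np.eye(3)-np.outer(d,d))@(X-o)) for o,d in rays]
def proj(c,X,pose=None):
    f=192/np.tan(np.radians(c["vertical_fov"]/2));X=np.asarray(X,float)
    if "R" in c:
        Y=c["R"]@X+c["t"];return np.array([c["cx"]+f*Y[0]/Y[2],c["cy"]+f*Y[1]/Y[2]])
    H=c["hand_eye"];p,q=pose
    Y=np.linalg.inv(H)[:3]@np.append(Rn.from_quat(q).as_matrix().T@(X-p),1)
    r=np.hypot(Y[0],Y[1]);th=np.arctan2(r,Y[2])
    return np.array([c["cx"],c["cy"]])+f*th*Y[:2]/r
E
python3 - <<'E'
from h import *
s,d=pickle.load(open("cap0.pkl","rb"));pose=(s["ee_pos"],s["eef_rot"])
sc=d["scene"]["img"][:,:,::-1]
a=cv2.resize(sc[180:350,310:430],None,fx=3.4,fy=3.4,interpolation=cv2.INTER_CUBIC)
b=cv2.resize(sc[110:190,110:240],None,fx=3,fy=3,interpolation=cv2.INTER_CUBIC)
cv2.imwrite("pics/crop_a.png",a);cv2.imwrite("pics/crop_b.png",b)
si=d["side"]["img"][:,:,::-1]
cv2.imwrite("pics/crop_c.png",cv2.resize(si[215:384,170:380],None,fx=3.5,fy=3.5,interpolation=cv2.INTER_CUBIC))
for n,(u,v) in dict(g1=(345,208),g2=(374,291),o1=(383,250),o2=(360,326)).items(): print(n,atz(d["scene"],u,v,20))
print(atz(d["side"],190,188,20))
print("tip",tri(ray(d["scene"],225,144),ray(d["side"],258,236),ray(d["wrist"],221,242,pose)))
E
```

```text
g1 [427.28047771 204.68147657  20.        ]
g2 [548.77906499 340.10535103  20.        ]
o1 [463.69942943 313.3730035   20.        ]
o2 [620.357244   351.80363129  20.        ]
[430.26983214 200.11545323  20.        ]
tip (array([514.97774019, -50.06488264, 118.56319292]), [np.float64(2.9550348095923122), np.float64(2.633074893443557), np.float64(3.8463799202273647)])
```

View pics/crop_a.png

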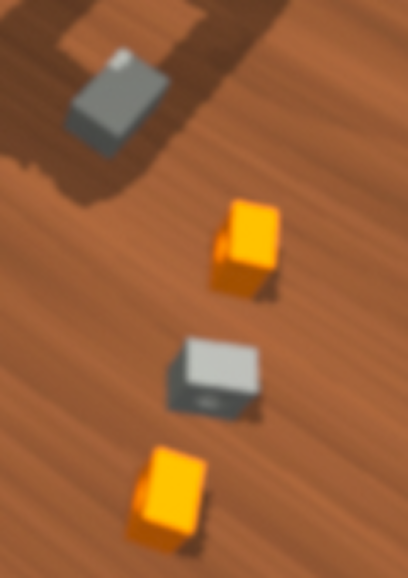

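View pics/crop_c.png

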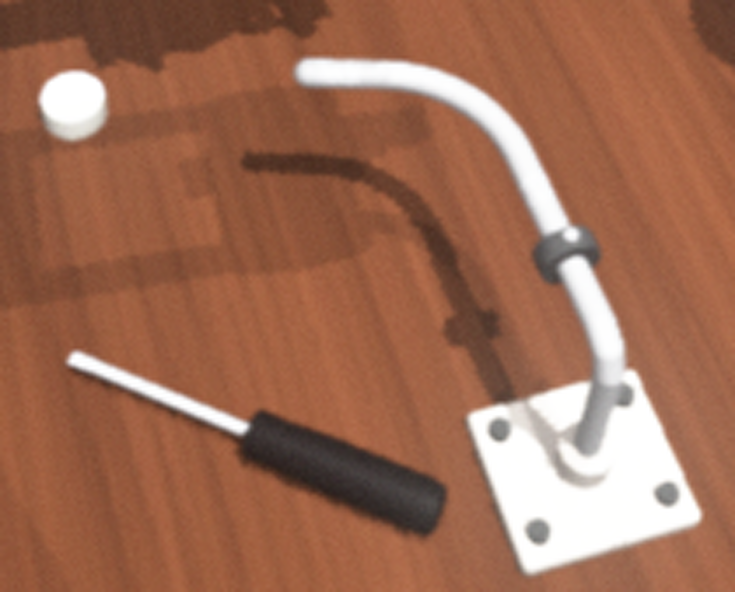

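```bash
python3 - <<'E'
from h import *
s,d=pickle.load(open("cap0.pkl","rb"))
print("small flask",atz(d["scene"],280,376,0),atz(d["side"],313,152,0), "top z?",tri(ray(d["scene"],282,338),ray(d["side"],316,116)))
print("mid",atz(d["scene"],118,300,0),atz(d["side"],405,238,0),"big",atz(d["scene"],160,380,0),"ring",atz(d["scene"],266,277,5),"cap",atz(d["scene"],291,168,8))
print("foot",atz(d["scene"],142,161,12),atz(d["side"],337,349,12),"post top",tri(ray(d["scene"],134,128),ray(d["side"],344,318)))
print("collar",tri(ray(d["scene"],147,135),ray(d["side"],331,287)))
E
python3 - <<'E'
from bench import manip
from h import *
s0=manip.read_state();q=s0["eef_rot"]
Q=[0.70710678,0.70710678,0,0]
out=[]
manip.move_to([590,-165,240],Q);manip.pause(.2)
s=manip.read_state();c=manip.capture("wrist");out.append((s,c));cv2.imwrite("pics/w1.png",c["img"][:,:,::-1]);print(s["ee_pos"],s["clock"])
manip.move_to([548,305,230],Q);manip.pause(.2)
s=manip.read_state();c=manip.capture("wrist");out.append((s,c));cv2.imwrite("pics/w2.png",c["img"][:,:,::-1]);print(s["ee_pos"],s["joint_positions"],s["clock"])
for n in("scene","side"):
    c=manip.capture(n);out.append((s,c));cv2.imwrite(f"pics/{n}1.png",c["img"][:,:,::-1])
pickle.dump(out,open("cap1.pkl","wb"))
E
```

```text
small flask [769.02669028 289.94839993   0.        ] [755.48077096 259.03618646   0.        ] top z? (array([748.80867234, 263.08222727, 112.56250031]), [np.float64(4.728426170640693), np.float64(4.728426170640733)])
mid [855.27143503 -20.08820875   0.        ] [840.14631057 -53.9127911    0.        ] big [899.26611993 138.8849758    0.        ] ring [648.06538598 166.14798736   5.        ] cap [404.69857602  49.87423765   8.        ]
foot [ 609.36264344 -225.56253454   12.        ] [ 601.2643631  -239.59312646   12.        ] post top (array([ 600.15275529, -232.12289446,  107.8034621 ]), [np.float64(2.326304566872802), np.float64(2.3263045668726536)])
collar (array([ 600.32239143, -183.73831782,  120.48063075]), [np.float64(0.3066442398906063), np.float64(0.30664423989066686)])
[ 589.85928135 -163.00516605  239.91481446] 1.075
[548.54675711 304.01642411 230.02353065] [ 4.15772309e-01  2.58530468e-01  1.12767686e+00 -1.17937366e-04
  1.75532549e+00  4.17457137e-01] 3.05
```

View pics/w1.png

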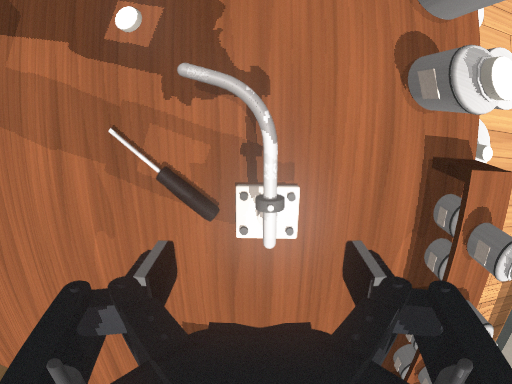

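View pics/w2.png

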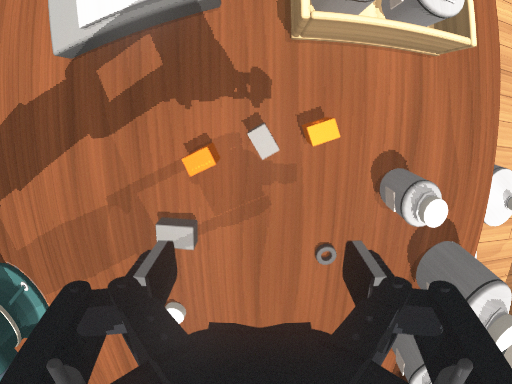

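View pics/side1.png

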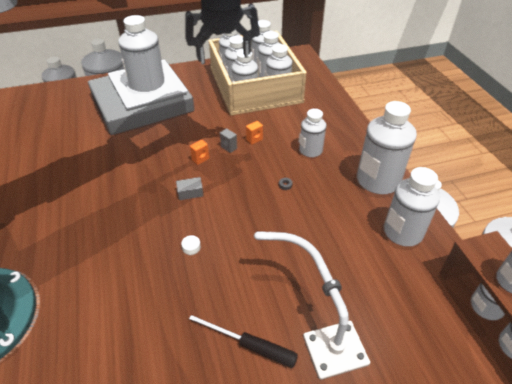

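View pics/scene1.png

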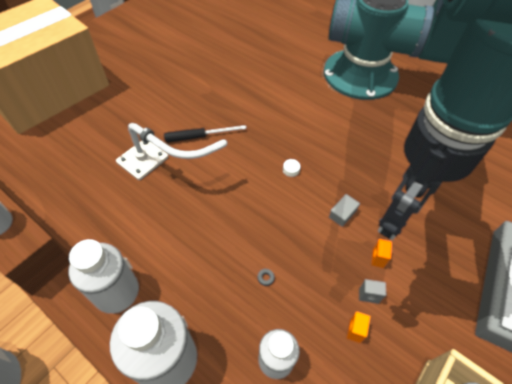

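Run:
```python
from h import *
o=pickle.load(open("cap1.pkl","rb"))
im=o[1][1]["img"][:,:,::-1]
a=cv2.resize(im[100:185,170:355],None,fx=4,fy=4,interpolation=cv2.INTER_CUBIC);cv2.imwrite("pics/w2c.png",a)
im=o[0][1]["img"][:,:,::-1]
a=cv2.resize(im[50:255,165:320],None,fx=2.9,fy=2.9,interpolation=cv2.INTER_CUBIC);cv2.imwrite("pics/w1c.png",a)
im=o[3][1]["img"][:,:,::-1]
a=cv2.resize(im[110:175,180:280],None,fx=6,fy=6,interpolation=cv2.INTER_CUBIC);cv2.imwrite("pics/sidec.png",a)
```

```text
(no output)
```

View pics/w2c.png

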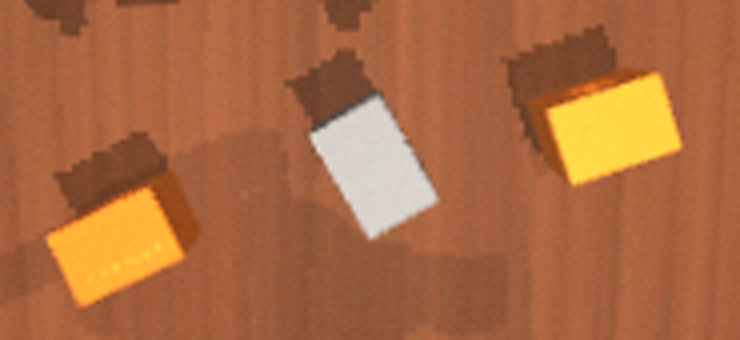

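View pics/w1c.png

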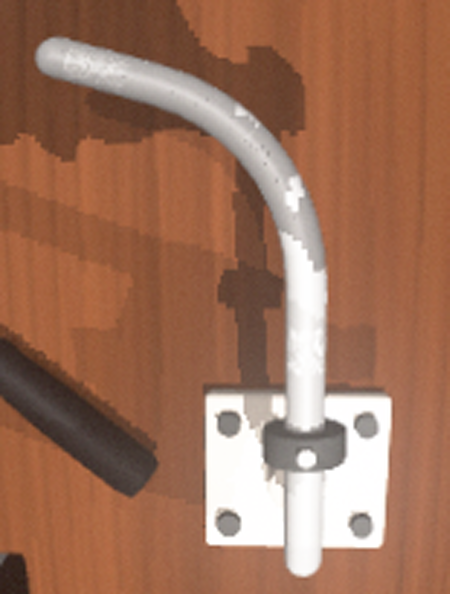

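View pics/sidec.png

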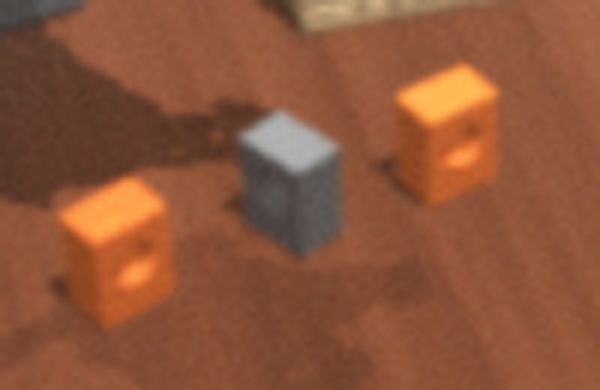

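```bash
cat > bar.py <<'E'
from h import *
from scipy.optimize import least_squares
from scipy.ndimage import map_coordinates
def pts(p,s):  # p: tipx,tipy,heading phi (into bar),Lout,arc ; s: arclength from tip -> xy & heading ; bend to right
    tx,ty,ph,L,a=p;R=70.;s=np.atleast_1d(s).astype(float)
    th=np.clip((s-L)/R,0,a);s1=np.minimum(s,L);s3=np.maximum(s-L-R*a,0)
    # in bar_tip frame, right turn -> -y
    x=s1+R*np.sin(th)+s3*np.cos(a);y=-(R*(1-np.cos(th)))-s3*np.sin(a)
    c,sn=np.cos(ph),np.sin(ph)
    return np.c_[tx+c*x-sn*y,ty+sn*x+c*y],ph-th
def sat(img):
    h=cv2.cvtColor(np.ascontiguousarray(img),cv2.COLOR_RGB2HSV).astype(float);return h[:,:,1]
def measure(c,p,s,pose=None,z=120,half=16):
    S=cv2.GaussianBlur(sat(c["img"]),(0,0),.7);xy,_=pts(p,s);e=[];keep=[]
    for k,(x,y) in enumerate(xy):
        a=proj(c,[x,y,z],pose);b,_=pts(p,s[k]+1);t=proj(c,[*b[0],z],pose)-a;t/=np.linalg.norm(t);n=np.array([-t[1],t[0]])
        o=np.arange(-half,half+.01,.25);q=a+o[:,None]*n
        pr=map_coordinates(S,[q[:,1],q[:,0]],order=1,mode="nearest")
        m=pr<75
        if not m.any(): continue
        # connected run nearest centre
        i=np.where(m)[0];j=i[np.argmin(abs(o[i]))]
        l=r=j
        while l>0 and m[l-1]: l-=1
        while r<len(o)-1 and m[r+1]: r+=1
        if l==0 or r==len(o)-1: continue
        e.append([(o[l]+o[r])/2,o[r]-o[l]]);w=atz(c,*(a+n*e[-1][0]),z,pose);keep.append([s[k],*w[:2],e[-1][1]])
    return np.array(keep)
def fit(P,p0):
    def res(p):
        s=np.linspace(-5,260,1326);q,_=pts(p,s)
        # signed dist
        D=np.hypot(P[:,None,0]-q[None,:,0],P[:,None,1]-q[None,:,1]);return D.min(1)
    # use normal residual w/ heading for smoothness
    def res2(p):
        s=np.linspace(0,260,1301);q,h=pts(p,s)
        D=np.hypot(P[:,None,0]-q[None,:,0],P[:,None,1]-q[None,:,1]);i=D.argmin(1)
        d=P-q[i];return -np.sin(h[i])*d[:,0]+np.cos(h[i])*d[:,1]
    r=least_squares(lambda v:res2([*v[:2],*v[2:]]),p0,x_scale=[1,1,.01,1,.01],loss="soft_l1",f_scale=.5)
    return r.x,res2(r.x)
E
python3 - <<'E'
from bar import *
o=pickle.load(open("cap1.pkl","rb"))
s,c=o[1];pose=(s["ee_pos"],s["eef_rot"])
C=np.array([(264.5,123.2),(247.5,132.8),(263.2,160),(279.5,150.2)])
W=np.array([atz(c,*x,46,pose) for x in C]);print(W[:,:2],"ctr",W.mean(0));
for i in range(4):print(np.linalg.norm(W[i]-W[i-1]))
L=(W[2]+W[3]-W[0]-W[1])/2;print("long dir deg",np.degrees(np.arctan2(L[1],L[0])))
Sd=(W[0]+W[3]-W[1]-W[2])/2;print("short dir deg",np.degrees(np.arctan2(Sd[1],Sd[0])))
s,c=o[0];pw=(s["ee_pos"],s["eef_rot"])
print("tip px w1",atz(c,180,68,120,pw))
p=np.array([513,-50,np.radians(-10),50,1.4])
for name,(c,ps) in dict(wrist=(c,pw),scene=(o[2][1],None),side=(o[3][1],None)).items():
    p=np.array([513,-50,np.radians(-10),50,1.4])
    for it in range(4):
        m=measure(c,p,np.arange(6,185 if name!="scene" else 150,4),ps)
        p,r=fit(m[:,1:3],p)
    print(name,p,"phi",np.degrees(p[2]),"arc",np.degrees(p[4]),"inner head",np.degrees(p[2]-p[4]),len(m),"rms",np.sqrt((r**2).mean()),"wid",m[:,3].min(),m[:,3].max())
    print("  at s=100,150,180:",pts(p,[20,100,150,180])[0].round(1).tolist())
E
```

```text
[[554.01706868 357.01239189]
 [533.92439539 345.6525678 ]
 [552.48697529 312.75840541]
 [571.97290068 324.70830396]] ctr [553.10033501 335.03291726  46.        ]
36.958977254818905
23.081618738023096
37.77029642432514
22.85828873230715
long dir deg -60.74622886558409
short dir deg 30.495858143504993
tip px w1 [511.65724238 -50.07323648 120.        ]
wrist [ 5.34485041e+02 -5.74413045e+01 -3.45961588e-01  1.96326728e+01
  1.21233458e+00] phi -19.8221388535516 arc 69.46165481253152 inner head -89.28379366608311 34 rms 0.11595053420106576 wid 14.0 15.25
  at s=100,150,180: [[553.3, -64.2], [599.0, -124.6], [599.8, -174.6], [600.2, -204.6]]
scene [ 5.48276137e+02 -6.14303270e+01 -3.88668831e-01  9.50157758e+00
  1.40000000e+00] phi -22.269083671319894 arc 80.21409131831524 inner head -102.48317498963515 21 rms 1.5180721087971807 wid 7.5 14.0
  at s=100,150,180: [[566.5, -69.7], [600.1, -137.5], [589.7, -186.4], [583.2, -215.7]]
side [ 5.54155957e+02 -6.17717524e+01 -3.38185107e-01 -1.90216945e-01
  1.22914469e+00] phi -19.37657932274958 arc 70.42480335199359 inner head -89.80138267474317 45 rms 0.11906211433004547 wid 8.25 17.5
  at s=100,150,180: [[571.8, -71.0], [600.8, -141.7], [601.0, -191.7], [601.1, -221.7]]
```

```bash
cat >> h.py <<'E'
def Qy(psi):
    c,s=np.cos(psi),np.sin(psi)
    return Rn.from_matrix(np.array([[c,s,0],[s,-c,0],[0,0,-1]])).as_quat()
E
python3 - <<'E'
from bench import manip
from h import *
q=Qy(np.radians(29.9))
manip.move_to([553.1,335,110],q)
for i in range(3):
    s=manip.read_state();print(s["ee_pos"].round(2),s["clock"],s["ft_force"].round(2));manip.pause(.1)
s=manip.read_state();c=manip.capture("wrist");cv2.imwrite("pics/w3.png",c["img"][:,:,::-1]);print(s["ee_pos"],s["joint_positions"],s["clock"],Rn.from_quat(s["eef_rot"]).as_matrix().round(4))
pickle.dump((s,c),open("cap2.pkl","wb"))
E
```

```text
[553.45 335.11 110.63] 4.2167 [-0.61  0.1   0.11]
[553.74 335.15 111.25] 4.3167 [0.92 0.78 0.01]
[553.64 335.11 111.12] 4.4167 [ 0.65 -0.19  1.07]
[553.44268133 335.04125412 110.73224362] [ 4.56769805e-01  3.35174172e-01  1.26730626e+00 -9.18107076e-06
  1.53789623e+00  1.50569712e+00] 4.5167 [[ 8.669e-01  4.985e-01  1.100e-03]
 [ 4.985e-01 -8.669e-01  5.000e-04]
 [ 1.200e-03  1.000e-04 -1.000e+00]]
```

View pics/w3.png

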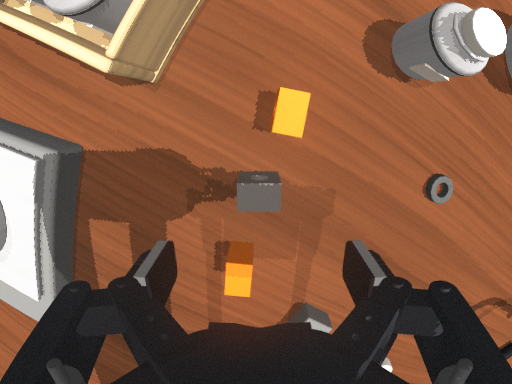

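Run:
```python
from h import *
s,c=pickle.load(open("cap2.pkl","rb"));pose=(s["ee_pos"],s["eef_rot"])
cv2.imwrite("pics/w3c.png",cv2.resize(c["img"][160:225,225:295,::-1],None,fx=8,fy=8,interpolation=cv2.INTER_CUBIC))
print(proj(c,[*pose[0][:2],46],pose))
R=Rn.from_quat(pose[1]).as_matrix()
for a,b in((12,18),(12,-18),(-12,-18),(-12,18)): print(proj(c,pose[0]*[1,1,0]+[0,0,46]+R@[a,b,0],pose))
```

```text
[259.34751611 195.62558804]
[281.55568286 181.44465922]
[237.12758757 181.4567739 ]
[237.76074483 209.39552229]
[280.95229008 209.38780017]
```

View pics/w3c.png

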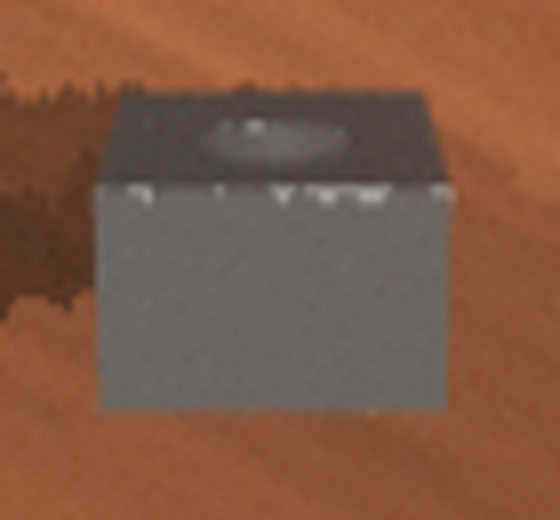

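Run:
```python
from bench import manip
from h import *
psi=np.radians(29.9);q=Qy(psi)
x,y=np.array([553.1,335])-1.2*np.array([np.cos(psi),np.sin(psi)])
manip.movel([x,y,8],q,max_speed=120)
manip.pause(.15)
a=[manip.read_state()]
manip.grab(25);manip.pause(.1)
for i in range(3):
    s=manip.read_state();print(s["ee_pos"].round(2),s["gripper_width"],s["clock"],s["ft_force"].round(2));manip.pause(.05)
print(a[0]["ee_pos"])
```

```text
[552.2  334.49   8.24] 34.91142708147267 6.325 [ 0.07 -0.26  1.56]
[552.21 334.5    8.25] 35.27870702160432 6.375 [-0.33 -0.55  0.48]
[552.22 334.52   8.25] 35.133334232148 6.425 [ 0.11 -0.83  2.42]
[552.9419514  334.83403426   9.44156682]
```

Run:
```python
from bench import manip
from h import *
psi=np.radians(29.9);q=Qy(psi)
manip.movel([551.9,334.3,190],q,max_speed=200)
q2=Qy(np.radians(160))
manip.move_to([625,-110,245],q2);manip.pause(.3)
s=manip.read_state();c=manip.capture("wrist");s2=manip.read_state();cv2.imwrite("pics/w4.png",c["img"][:,:,::-1]);print(s["ee_pos"],s2["ee_pos"],s["joint_positions"],s["clock"],s["gripper_width"],s["ft_force"])
pickle.dump((s,c),open("cap3.pkl","wb"))
```

```text
[ 625.04251574 -109.74459225  245.01900196] [ 625.03027626 -109.80683886  245.00855338] [-2.63128591e-01  2.75899390e-01  1.07685553e+00  2.33802354e-05
  1.78880512e+00 -1.48521396e+00] 10.3667 35.00915482593732 [ 0.58875689  0.62539738 -1.29164406]
```

View pics/w4.png

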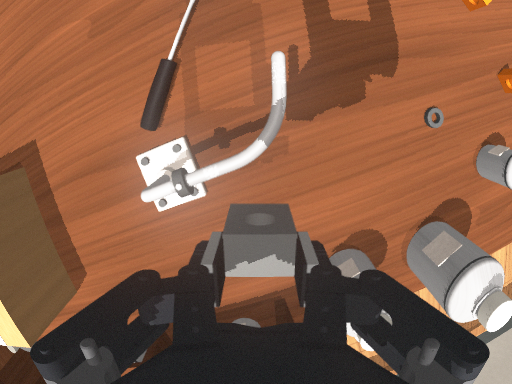

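Run:
```python
from bar import *
o=pickle.load(open("cap1.pkl","rb"))
v={"w1":o[0],"w4":pickle.load(open("cap3.pkl","rb")),"side":(None,o[3][1]),"scene":(None,o[2][1])}
for n,(s,c) in v.items():
    ps=(s["ee_pos"],s["eef_rot"]) if s else None
    p=np.array([534.5-22,-57.4+8,-.346,43.6,1.21])
    for it in range(4):
        m=measure(c,p,np.arange(6,195,3),ps,half=14)
        m=m[m[:,3]<1.25*np.median(m[:,3])] if n[0]=="w" else m
        pf,r=fit(m[:,1:3],p)
        # slide tip back to the fixed x=512
        k=(pf[0]-512)/np.cos(pf[2]);p=pf.copy();p[0]-=k*np.cos(pf[2]);p[1]-=k*np.sin(pf[2]);p[3]+=k
    print(n,p.round(3),"phi",np.degrees(p[2]).round(2),"inner",np.degrees(p[2]-p[4]).round(2),len(m),np.sqrt((r**2).mean()).round(2))
    print("   ",pts(p,[15,50,80,110,140,170])[0].round(1).tolist())
s,c=v["w4"]
cv2.imwrite("pics/w4c.png",cv2.resize(c["img"][195:285,195:325,::-1],None,fx=6,fy=6,interpolation=cv2.INTER_CUBIC))
cv2.imwrite("pics/w4d.png",cv2.resize(c["img"][40:220,135:300,::-1],None,fx=3.3,fy=3.3,interpolation=cv2.INTER_CUBIC))
```

```text
w1 [ 5.1200e+02 -5.0269e+01 -3.2400e-01  4.1672e+01  1.2350e+00] phi -18.57 inner -89.34 54 0.13
    [[526.2, -55.0], [559.2, -66.7], [582.8, -84.8], [596.7, -111.2], [599.3, -141.0], [599.7, -171.0]]
w4 [ 5.1200e+02 -5.0273e+01 -3.2500e-01  4.1961e+01  1.2380e+00] phi -18.61 inner -89.52 53 0.13
    [[526.2, -55.1], [559.2, -66.7], [582.9, -84.8], [596.8, -111.1], [599.5, -140.8], [599.8, -170.8]]
side [ 5.1200e+02 -4.7385e+01 -3.2700e-01  4.3414e+01  1.2370e+00] phi -18.72 inner -89.61 63 0.13
    [[526.2, -52.2], [559.2, -63.7], [583.2, -81.4], [597.7, -107.4], [600.7, -137.1], [600.9, -167.1]]
scene [ 5.1200e+02 -4.9437e+01 -3.2900e-01  4.3372e+01  1.2100e+00] phi -18.82 inner -88.15 39 1.07
    [[526.2, -54.3], [559.2, -65.9], [583.1, -83.6], [597.5, -109.6], [600.8, -139.4], [601.8, -169.3]]
```

View pics/w4c.png

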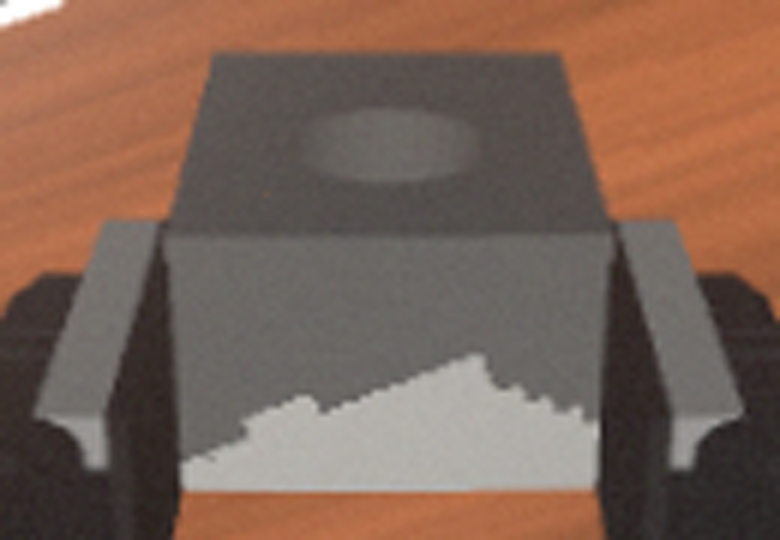

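View pics/w4d.png

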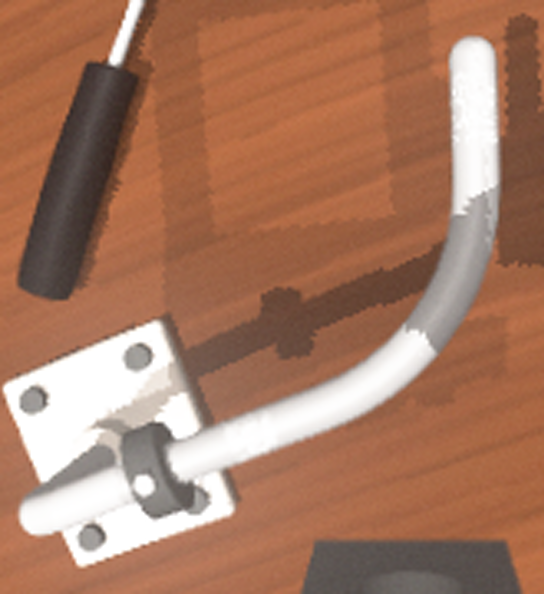

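Run:
```python
from bar import *
o=pickle.load(open("cap1.pkl","rb"));s1,c1=o[0];s4,c4=pickle.load(open("cap3.pkl","rb"))
p1=(s1["ee_pos"],s1["eef_rot"]);p4=(s4["ee_pos"],s4["eef_rot"])
print("tip",atz(c4,278.3,50.9,120,p4),atz(c1,177.1,69,120,p1))
I=(np.zeros(3),[0,0,0,1])
def tz(u,v,z): 
    X,d=ray(c4,u,v,I);return X+d*(z-X[2])/d[2]
def tx(u,v,x):
    X,d=ray(c4,u,v,I);return X+d*(x-X[0])/d[0]
for n,u,v in(("FL",222.5,234.2),("FR",297,234.2),("RL",225,276.8),("RR",294.8,276.8)):print(n,tz(u,v,-37.75))
xf=tz(259.7,234.2,-37.75)[0]
print("bore front",tx(260.3,219.3,xf),"front bottom corners",tx(230.5,204,xf),tx(288.7,204,xf))
# collar ends
p=np.array([512,-50.27,-.3245,41.8,1.2365])
for s in np.arange(186,216,6):
    xy,h=pts(p,s);print(s,xy,proj(c4,[*xy[0],120],p4),proj(c1,[*xy[0],120],p1))
```

```text
tip [509.70023648 -48.88950108 120.        ] [508.69530789 -50.86988888 120.        ]
FL [ 12.97329259 -18.63183941 -37.75      ]
FR [ 12.93280324  17.41079218 -37.75      ]
RL [-11.4644489  -18.59566157 -37.75      ]
RR [-11.52219453  17.53333594 -37.75      ]
bore front [ 13.06824221  -0.27278858 -18.15375661] front bottom corners [ 13.06824221 -18.86641972   7.91644371] [13.06824221 17.6536297   7.820538  ]
186 [[ 599.8613659  -186.90052012]] [182.11273108 182.34443617] [269.85405309 202.66739457]
192 [[ 599.92014292 -192.90023222]] [177.12538231 184.32855791] [269.83575196 208.21000314]
198 [[ 599.97891994 -198.89994432]] [172.2052222  186.29474387] [269.81529576 213.68117572]
204 [[ 600.03769696 -204.89965642]] [167.35396627 188.24199301] [269.79278534 219.07865303]
210 [[ 600.09647398 -210.89936851]] [162.57311644 190.1693821 ] [269.7683225  224.40043034]
```

```bash
cat > go.py <<'E'
from bar import *
P=np.array([509.3,-49.4,-.3245,44.7,1.2365]);ZT=102.0;OFF=np.array([0.7,-0.3])
def tgt(s,lat=0.,inw=None,dz=0.,dyaw=0.):
    xy,h=pts(P,s);h=h[0];L=P[3];A=L+70*P[4]
    # average curvature over the 24 mm block -> inward (right) shift up to .5
    f=np.clip((min(s+12,A)-max(s-12,L))/24,0,1);sh=-.5*f if inw is None else -inw
    # heading: chord through block ends
    a,_=pts(P,s+9);b,_=pts(P,s-9);d=a[0]-b[0];h=np.arctan2(d[1],d[0])+dyaw
    n=np.array([-np.sin(h),np.cos(h)]);psi=h+np.pi
    x=np.array([np.cos(psi),np.sin(psi)]);y=np.array([np.sin(psi),-np.cos(psi)])
    c=xy[0]+n*(sh+lat);t=c-x*OFF[0]-y*OFF[1]
    return [t[0],t[1],ZT+dz],Qy(psi),h
E
python3 - <<'E'
from bench import manip
from go import *
p,q,h=tgt(-40)
print(p,h)
print(manip.solve_ik(tgt(168)[0],tgt(168)[1]),manip.solve_ik(p,q))
manip.movel([p[0],p[1],240],q,max_speed=180)
manip.movel(p,q,max_speed=120);manip.pause(.3)
F=[]
for i in range(5):
    s=manip.read_state();F.append(s["ft_force"]);manip.pause(.05);print(s["ee_pos"].round(2),s["ft_force"].round(2),s["torque"].round(3))
print(s["clock"],np.mean(F,0))
o={}
for n in("scene","side","wrist"):
    c=manip.capture(n);o[n]=c;cv2.imwrite(f"pics/{n}5.png",c["img"][:,:,::-1])
pickle.dump((s,o),open("cap5.pkl","wb"))
cv2.imwrite("pics/side5c.png",cv2.resize(o["side"]["img"][170:320,180:360,::-1],None,fx=4,fy=4,interpolation=cv2.INTER_CUBIC))
cv2.imwrite("pics/scene5c.png",cv2.resize(o["scene"]["img"][80:200,180:320,::-1],None,fx=5,fy=5,interpolation=cv2.INTER_CUBIC))
E
```

```text
[np.float64(472.14670716603115), np.float64(-36.58544454171897), 102.0] -0.32449999999999923
[-3.62087848e-01  2.88227437e-01  1.34498333e+00 -4.44089210e-16
  1.50838189e+00 -3.71884175e-01] [-1.97139036e-01 -3.82064285e-02  1.70854854e+00 -4.44089210e-16
  1.47125054e+00 -1.44343536e+00]
[472.41 -36.63 102.45] [ 0.77  0.06 -1.01] [-0.032  0.005 -0.008]
[472.3  -36.59 102.3 ] [ 0.48 -0.77 -0.78] [-0.007  0.003  0.015]
[472.25 -36.61 102.21] [-0.08 -0.37 -0.04] [ 0.02  -0.047  0.005]
[472.23 -36.62 102.15] [-0.01  0.05 -1.46] [-0.052 -0.005  0.03 ]
[472.17 -36.58 102.07] [ 0.24 -0.73 -1.19] [0.06  0.002 0.005]
13.3083 [ 0.28023531 -0.35234992 -0.89542414]
```

View pics/side5c.png

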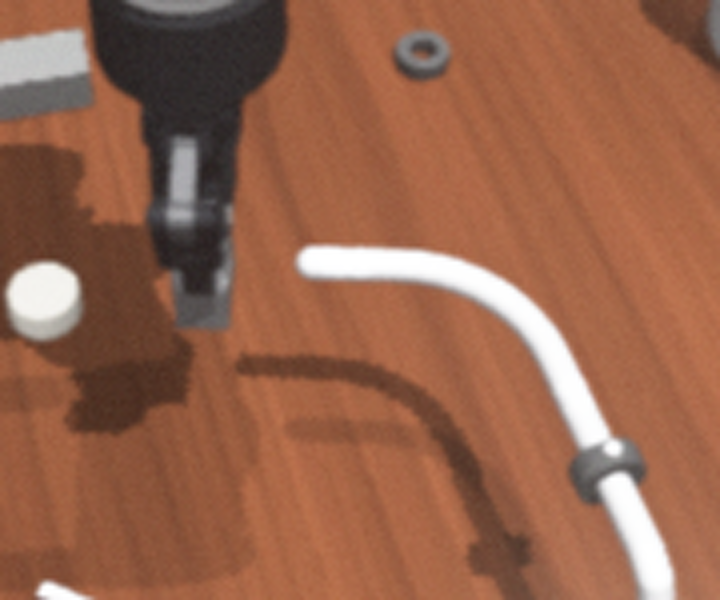

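View pics/scene5c.png

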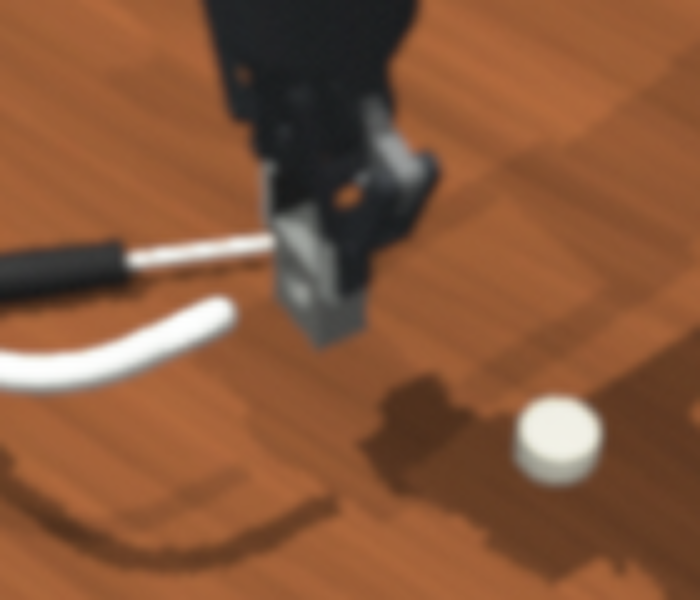

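View pics/wrist5.png

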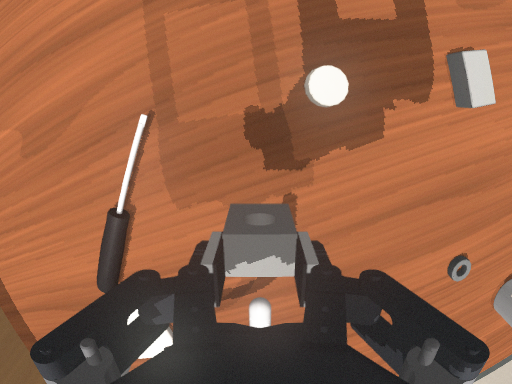

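```bash
cat > step.py <<'E'
from bench import manip
from go import *
import json
F0=np.array([.28,-.35,-.9])
def run(s0,s1,ds,lat=0.,dz=0.,dyaw=0.,kl=.06,kz=.06,speed=30,fmax=8,until=None,inw=None,quiet=0):
    s=s0
    while s<s1-1e-6:
        s=min(s+ds,s1);p,q,h=tgt(s,lat,inw,dz,dyaw)
        hit=manip.movel(p,q,max_speed=speed,until_force=until or fmax)
        Fs=[];T=[]
        for _ in range(3):
            st=manip.read_state();Fs.append(st["ft_force"]-F0);T.append(st["torque"]);manip.pause(.02)
        F=np.mean(Fs,0);T=np.mean(T,0)
        d=np.array([np.cos(h),np.sin(h)]);n=np.array([-d[1],d[0]])
        fa,fn,fz=F[:2]@d,F[:2]@n,F[2]
        e=st["ee_pos"]-p
        if not quiet: print(f"s{s:.1f} ax{fa:.1f} lat{fn:.1f} z{fz:.1f} T{T.round(2)} err a{e[:2]@d:.1f} n{e[:2]@n:.1f} z{e[2]:.1f} off {lat:.2f},{dz:.2f} t{st['clock']:.1f} w{st['gripper_width']:.1f}",flush=True)
        if hit or np.abs([fa,fn,fz]).max()>fmax: print("HIT");break
        if abs(fn)>1.2: lat+=np.clip(kl*fn,-.4,.4)
        if abs(fz)>1.5: dz+=np.clip(kz*fz,-.4,.4)
    return s,lat,dz
E
python3 - <<'E'
from step import *
s,l,z=run(-40,-16,24,speed=60)
print(run(-16,24,5))
E
```

```text
s-16.0 ax-0.4 lat-0.1 z-0.3 T[ 0.01 -0.04  0.01] err a-0.0 n-0.0 z-0.2 off 0.00,0.00 t14.1 w35.2
s-11.0 ax-0.4 lat0.5 z-0.2 T[-0. -0. -0.] err a0.0 n0.0 z0.0 off 0.00,0.00 t14.5 w35.6
s-6.0 ax-0.2 lat0.3 z0.3 T[ 0.01  0.03 -0.02] err a0.1 n0.0 z-0.0 off 0.00,0.00 t14.8 w35.4
s-1.0 ax-0.2 lat0.2 z0.3 T[-0.01 -0.01 -0.02] err a0.1 n-0.0 z-0.0 off 0.00,0.00 t15.2 w35.1
s4.0 ax-0.8 lat-0.2 z0.2 T[0.03 0.02 0.01] err a0.1 n-0.0 z-0.0 off 0.00,0.00 t15.6 w35.3
s9.0 ax0.1 lat0.3 z0.4 T[ 0.03  0.01 -0.03] err a0.1 n-0.0 z-0.0 off 0.00,0.00 t15.9 w35.5
s14.0 ax-0.5 lat-0.3 z0.2 T[ 0.02  0.03 -0.01] err a0.1 n-0.0 z-0.0 off 0.00,0.00 t16.3 w35.0
s19.0 ax-0.5 lat0.6 z0.2 T[ 0.   -0.01  0.01] err a0.1 n-0.0 z-0.0 off 0.00,0.00 t16.7 w35.1
s24.0 ax-0.8 lat0.4 z0.2 T[-0.01 -0.03  0.  ] err a0.1 n-0.0 z-0.0 off 0.00,0.00 t17.0 w35.2
(24, 0.0, 0.0)
```

Run:
```python
from step import *
a=manip.capture("side");b=manip.capture("scene")
A=cv2.resize(a["img"][180:300,200:340,::-1],None,fx=3.5,fy=3.5,interpolation=cv2.INTER_CUBIC)
cv2.imwrite("pics/s6.png",A[:420])
r=run(24,100,4,fmax=6);print(r)
```

```text
s28.0 ax-1.0 lat0.3 z0.0 T[-0.03  0.03 -0.03] err a0.1 n-0.0 z-0.0 off 0.00,0.00 t17.5 w35.0
s32.0 ax-0.5 lat0.2 z0.1 T[0.02 0.01 0.03] err a0.1 n-0.0 z-0.0 off 0.00,0.00 t17.8 w35.1
s36.0 ax-0.8 lat0.2 z0.4 T[ 0.02  0.03 -0.01] err a0.1 n0.0 z-0.0 off 0.00,0.00 t18.1 w35.5
s40.0 ax-0.6 lat0.5 z-0.1 T[ 0.04 -0.03  0.02] err a0.1 n-0.0 z0.0 off 0.00,0.00 t18.5 w35.0
s44.0 ax-0.4 lat0.1 z0.0 T[-0.01  0.01 -0.01] err a0.1 n-0.0 z-0.0 off 0.00,0.00 t18.8 w35.2
s48.0 ax-0.5 lat0.6 z0.4 T[-0.01  0.01  0.01] err a-0.1 n-0.0 z-0.0 off 0.00,0.00 t19.1 w35.3
s52.0 ax-0.8 lat-0.2 z-0.4 T[-0.01  0.03  0.01] err a-0.1 n-0.0 z-0.0 off 0.00,0.00 t19.5 w35.1
s56.0 ax-0.5 lat0.4 z0.1 T[ 0.01 -0.01 -0.03] err a-0.2 n-0.0 z-0.0 off 0.00,0.00 t19.8 w35.2
s60.0 ax-0.5 lat-0.1 z0.2 T[ 0.    0.02 -0.02] err a-0.2 n-0.0 z-0.0 off 0.00,0.00 t20.1 w35.2
s64.0 ax-0.3 lat0.1 z-0.1 T[ 0.04  0.06 -0.01] err a-0.2 n-0.0 z-0.0 off 0.00,0.00 t20.5 w35.4
s68.0 ax-0.2 lat0.2 z0.3 T[ 0.01  0.01 -0.  ] err a-0.2 n-0.0 z-0.0 off 0.00,0.00 t20.8 w35.2
s72.0 ax0.0 lat0.3 z0.2 T[0.02 0.01 0.  ] err a-0.2 n-0.0 z-0.0 off 0.00,0.00 t21.1 w35.3
s76.0 ax-0.4 lat-0.0 z0.1 T[ 0.02 -0.    0.01] err a-0.2 n-0.0 z-0.0 off 0.00,0.00 t21.5 w35.3
s80.0 ax-0.6 lat-0.3 z0.3 T[ 0.03  0.   -0.  ] err a-0.2 n-0.0 z-0.0 off 0.00,0.00 t21.8 w34.8
s84.0 ax-0.7 lat-0.0 z0.5 T[-0.    0.    0.01] err a-0.2 n-0.0 z-0.0 off 0.00,0.00 t22.1 w34.9
s88.0 ax-0.2 lat0.0 z0.1 T[ 0.    0.   -0.02] err a-0.2 n-0.0 z-0.0 off 0.00,0.00 t22.5 w35.4
s92.0 ax-0.7 lat0.1 z-0.4 T[ 0.01  0.03 -0.01] err a-0.2 n0.0 z-0.0 off 0.00,0.00 t22.8 w35.0
s96.0 ax-1.4 lat0.4 z-0.4 T[0.01 0.04 0.01] err a-0.2 n-0.0 z0.0 off 0.00,0.00 t23.1 w35.5
s100.0 ax-0.5 lat0.0 z0.1 T[-0.02  0.06 -0.01] err a-0.2 n-0.0 z-0.0 off 0.00,0.00 t23.5 w35.3
(100, 0.0, 0.0)
```

View pics/s6.png

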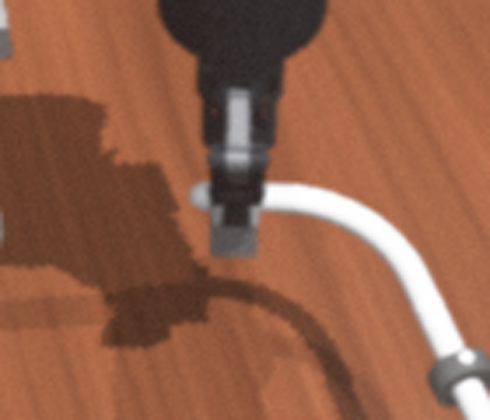

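Run:
```python
from step import *
r=run(100,158,5,fmax=6);print(r)
```

```text
s105.0 ax-0.1 lat-0.6 z0.8 T[ 0.02 -0.02  0.01] err a-0.2 n-0.0 z-0.0 off 0.00,0.00 t23.8 w35.2
s110.0 ax-0.7 lat0.2 z0.8 T[-0.    0.03  0.01] err a-0.2 n-0.0 z-0.0 off 0.00,0.00 t24.2 w35.4
s115.0 ax-0.4 lat-0.5 z0.1 T[ 0. -0. -0.] err a-0.2 n-0.0 z-0.0 off 0.00,0.00 t24.6 w35.6
s120.0 ax-0.6 lat-0.5 z0.1 T[ 0.02 -0.02  0.02] err a-0.2 n-0.0 z-0.0 off 0.00,0.00 t24.9 w35.4
s125.0 ax-0.7 lat0.2 z-0.2 T[-0.   -0.01  0.  ] err a-0.2 n-0.0 z0.0 off 0.00,0.00 t25.3 w34.9
s130.0 ax-0.4 lat-0.5 z-0.2 T[ 0.01 -0.    0.01] err a-0.2 n-0.0 z-0.0 off 0.00,0.00 t25.7 w35.5
s135.0 ax0.1 lat0.1 z-0.1 T[-0.02 -0.01  0.01] err a0.1 n-0.0 z-0.0 off 0.00,0.00 t26.0 w35.3
s140.0 ax-0.2 lat-0.5 z-0.1 T[ 0.01 -0.01  0.01] err a0.2 n-0.0 z-0.0 off 0.00,0.00 t26.4 w35.0
s145.0 ax0.0 lat-0.2 z-0.4 T[-0.01  0.02  0.02] err a0.1 n-0.0 z-0.0 off 0.00,0.00 t26.8 w35.4
s150.0 ax-0.2 lat-0.5 z0.0 T[ 0.02 -0.01 -0.03] err a0.1 n-0.0 z0.0 off 0.00,0.00 t27.1 w35.7
s155.0 ax-0.5 lat-0.7 z0.1 T[-0.02 -0.01 -0.01] err a0.1 n-0.0 z-0.0 off 0.00,0.00 t27.5 w35.5
s158.0 ax-0.5 lat-0.1 z0.3 T[ 0.   -0.01  0.  ] err a0.1 n-0.0 z-0.0 off 0.00,0.00 t27.8 w35.3
(158, 0.0, 0.0)
```

Run:
```python
from step import *
p,q,h=tgt(176)
hit=manip.movel(p,q,max_speed=8,until_force=3)
for _ in range(3):
    st=manip.read_state();print(hit,st["ee_pos"].round(2),(st["ft_force"]-F0).round(2),st["clock"]);manip.pause(.05)
from scipy.optimize import brentq
print("s", brentq(lambda s:tgt(s)[0][1]-st["ee_pos"][1],150,180))
c=manip.capture("wrist");b=manip.capture("side");d=manip.capture("scene")
pickle.dump((st,c,b,d),open("cap7.pkl","wb"))
cv2.imwrite("pics/w7.png",c["img"][:,:,::-1])
A=[cv2.resize(x["img"][r0:r0+110,c0:c0+110,::-1],(395,395),interpolation=cv2.INTER_CUBIC) for x,r0,c0 in((b,230,275),(d,90,100))]
cv2.imwrite("pics/sd7.png",np.hstack(A))
```

```text
True [ 599.49 -168.85  101.01] [-0.04  0.28  0.08] 29.3167
True [ 599.17 -168.78  100.48] [-0.14  0.85 -0.06] 29.3667
True [ 599.17 -168.73  100.37] [0.76 1.03 1.21] 29.4167
s 169.980101214186
```

View pics/w7.png

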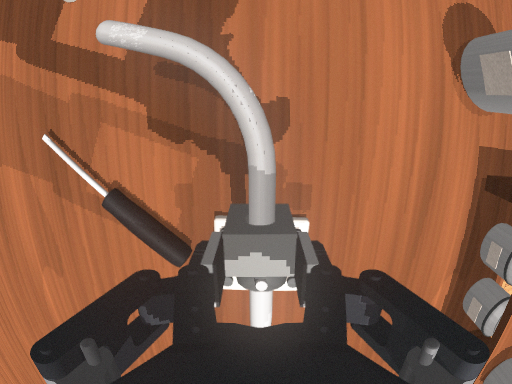

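View pics/sd7.png

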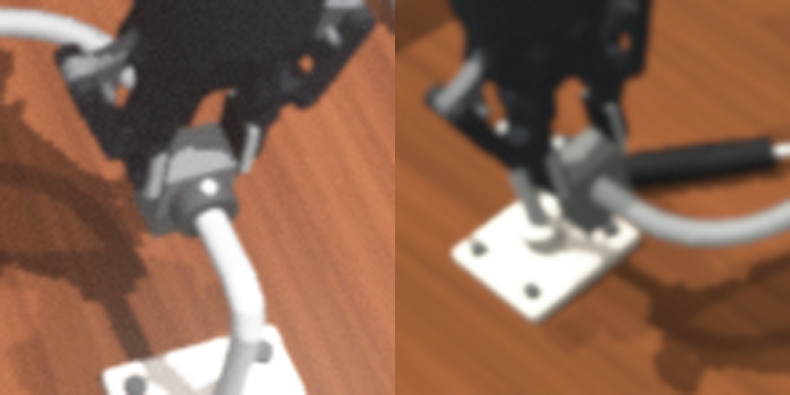

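Run:
```python
from step import *
st=manip.read_state();print(st["ee_pos"].round(2),(st["ft_force"]-F0).round(2))
for k in range(2):
    p,q,h=tgt(173.5)
    hit=manip.movel(p,q,max_speed=6,until_force=5)
    for _ in range(2):
        st=manip.read_state();print(hit,st["ee_pos"].round(2),(st["ft_force"]-F0).round(2),st["clock"]);manip.pause(.05)
    if hit:break
    break
```

```text
[ 599.19 -168.74  100.38] [-0.56  0.33  1.82]
True [ 599.19 -168.91  100.29] [-0.43  0.72  4.23] 30.075
True [ 599.17 -168.92  100.29] [-0.95  1.06  4.44] 30.125
```

Run:
```python
from step import *
def rd(t):
    F=[]
    for _ in range(5):
        st=manip.read_state();F.append(st["ft_force"]-F0);manip.pause(.02)
    print(t,st["ee_pos"].round(2),np.mean(F,0).round(2),round(st["clock"],2));return st
p,q,h=tgt(169.8)
manip.movel(p,q,max_speed=8);rd("recentre")
for s in(170.3,170.8,171.3,171.8,172.3,172.8):
    p,q,h=tgt(s);hit=manip.movel(p,q,max_speed=8);st=rd(s)
    if st["ft_force"][1]-F0[1]>3: break
```

```text
recentre [ 599.67 -168.34  101.36] [-0.47  0.54  0.12] 30.79
170.3 [ 600.02 -169.03  101.98] [-0.12  0.47 -0.14] 31.12
170.8 [ 600.01 -169.07  102.  ] [-0.76  2.23  0.19] 31.46
171.3 [ 600.03 -169.12  101.98] [-0.59  5.99  0.82] 31.79
```

Run:
```python
from step import *
def rd(t):
    F=[]
    for _ in range(5):
        st=manip.read_state();F.append(st["ft_force"]-F0);manip.pause(.02)
    print(t,st["ee_pos"].round(2),np.mean(F,0).round(2),round(st["clock"],2));return st
p,q,h=tgt(170.7,dz=-1.6);manip.movel(p,q,max_speed=8);manip.pause(.2);rd("low")
manip.gripper_open();manip.pause(.2);rd("open")
manip.movel([p[0],p[1],p[2]+75],q,max_speed=100);rd("up")
manip.movel([p[0],p[1]-60,p[2]+130],q,max_speed=150);manip.pause(.3);st=rd("look")
c=manip.capture("wrist");b=manip.capture("side");d=manip.capture("scene")
pickle.dump((st,c,b,d),open("cap8.pkl","wb"))
cv2.imwrite("pics/w8.png",c["img"][:,:,::-1])
A=[cv2.resize(x["img"][r0:r0+110,c0:c0+110,::-1],(395,395),interpolation=cv2.INTER_CUBIC) for x,r0,c0 in((b,230,275),(d,90,100))]
cv2.imwrite("pics/sd8.png",np.hstack(A))
```

```text
low [ 600.22 -169.15  100.52] [-0.01  5.3   1.58] 32.44
open [ 600.02 -169.46  100.38] [-0.15  0.54  0.94] 33.27
up [ 599.45 -169.22  174.01] [-0.3   0.32  0.49] 34.26
look [ 599.96 -228.93  229.97] [-0.11  0.42  0.79] 35.33
```

View pics/w8.png

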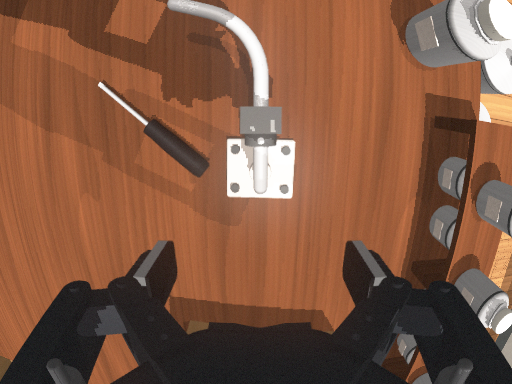

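View pics/sd8.png

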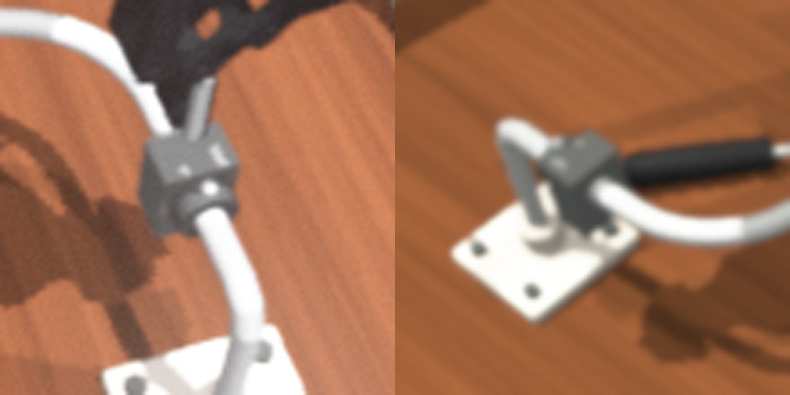

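Run:
```python
from h import *
st,c,b,d=pickle.load(open("cap8.pkl","rb"));o=pickle.load(open("cap1.pkl","rb"))
a=cv2.resize(c["img"][90:205,215:305,::-1],None,fx=5,fy=5,interpolation=cv2.INTER_CUBIC);cv2.imwrite("pics/w8c.png",a)
A=[cv2.resize(x["img"][265:300,310:350,::-1],(395,346),interpolation=cv2.INTER_CUBIC) for x in(o[3][1],b)]
cv2.imwrite("pics/cmp.png",np.hstack(A))
```

```text
(no output)
```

View pics/w8c.png

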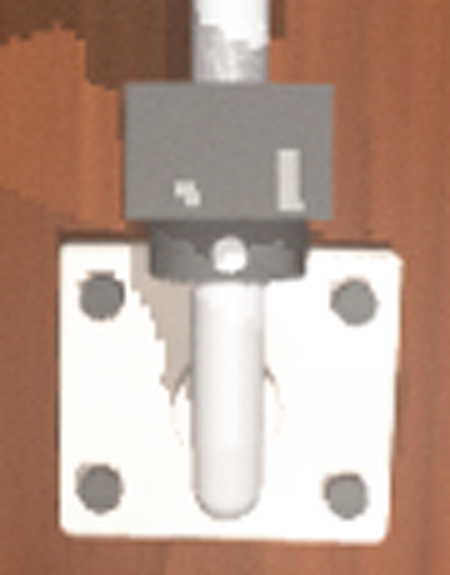

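View pics/cmp.png

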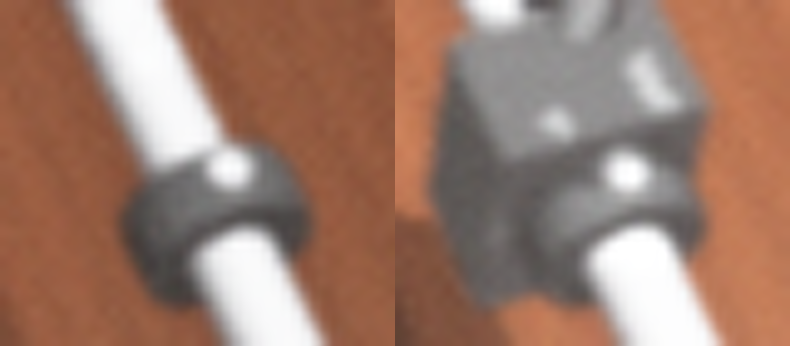

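Run:
```python
from bench import manip
manip.close_job();print(manip.read_state()["clock"])
```

```text
the job is handed in; nothing more can be done
the job is handed in; nothing more can be done
```

The buffer block is on the inner leg against the collar, released, and the job is handed in at about 35 s of the 72 s allowed.

- **Which block:** I took the tall drilled grey block, at scene pixel (374, 291). The grey piece at (345, 208) is the longer, lower blank. The orange look-alikes at (383, 250) and (360, 326) were not touched.
- **Bar shape:** Two wrist views agreed to about 0.2 mm: outer leg 45 mm, bend 71°. The side camera differed by about 3 mm across the outer leg, and the scene fit was rough. I used the wrist result.
- **Threading and bend:** No axial, lateral or vertical reading went above about 1.5 N over the outer leg, the bend and the inner leg down to the collar.
- **Collar contact:** The first guarded stop left the tool about 1.6 mm low, with the bore resting on the bar at about 4 N. I recentred it and pressed again. The block met the collar at one repeatable position, with about 6 N peak.
- **After release:**
  - Pictures show no visible gap between block and collar.
  - The collar screw sits within about 0.4 pixel of its first place in the side view, roughly 0.5 mm.
  - The block hangs upright on the bar.
  - I did not re-measure the bar's free end or the other bench objects. Nothing looked moved in the last pictures, and contact forces stayed low throughout.

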